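Draw out the chip tray with the chip hook

TASK

Take the chip hook off its rest, lower its tip into the finger hole of the chip tray under the bench vise, and with the hook draw the tray all the way out to its stop. Then put the hook back in both forks of its rest, tip hanging down and pointing the same way as before. The tray is full of sharp offcuts, so keep the gripper and arm themselves off it, and leave the other things on the bench where they are.

Things in the scene. Friction and masses are not known exactly. Their poses are not given: they have to be found in the camera images.
- hook_grip (a point): centre of the chip hook's handle. The chip hook is loose (about 0.22 kg): a straight black handle 120 long (x), 24 wide (y), 26 high (z), with a round steel rod 8 in diameter that leaves the middle of its +x end, runs level to 130 from this point and there bends straight down (-z). It starts lying in its rest, handle level. Between the forks 72 of the handle's length is free and can be gripped across its width from above.
- hook_tip (a point): lowest point of the hook's downturned end (rounded, 8 in diameter): 130 along +x from hook_grip and 44 below it. The level rod's underside lies 40 above this point. Axes as for hook_grip
- hook_rest: dark steel rest, fixed to the bench: base plate 120 x 75 x 8 with two upright forks 80 apart along its x (at x = -40 and +40, each 8 thick). Origin at the centre of its underside; x is the direction the hook points in, z up. Each fork has a flat seat 50 above the bench, 32 wide between its prongs, which rise to 82 and flare outward above 66. The seated handle's centre is 63 above the origin, at x = y = 0; the hook's tip then hangs beyond the +x end, 19 above the bench
- vise_stand: grey steel stand 240 deep (x) x 250 wide (y), fixed to the bench, with a dark slotted deck 112 above the bench and a dark steel drill vise on it (to about 180 high, its screw towards the front). Origin at the centre of its underside; its front, where the chip tray slides out, faces its own -x
- tray_hole (a point): centre of the finger hole, on the top face of the flat pull lug in the middle of the chip tray's front: a level aluminium plate 46 long, 54 wide, 6 thick, its top 55 above the bench, that stands 45 out from the tray's front panel. The hole is a plain round through hole 24 in diameter, 23 from the panel's face, open space below it. Axes as for vise_stand: the tray slides out along -x
- chip_tray (a joint): how far the chip tray is drawn out (m): 0 is shut, 0.130 is the outer stop. It starts nearly shut. It slides with about 3.5 N of friction and stays where it is left
- parts_bin: bystander: open grey plastic bin 100 x 85 x 40 with a few bolts, origin under its centre
- spray_can: bystander: upright aluminium can, 66 in diameter, 180 high, origin under its centre
- grease_jar: bystander: upright white jar, 80 in diameter, 90 high, origin under its centre
- spanner: bystander: steel spanner lying along its x, about 180 long
- screwdriver: bystander: screwdriver lying along its x, about 200 long
- mug: bystander: white mug, 80 in diameter, 90 high, origin under its centre
Things that resemble listed ones, but are neither listed nor needed, are in the scene too. What is shaped like the part that bears hook_grip but purple is not meant. Leave any green look-alike of the hook_rest alone.

How it is judged:
By the outcome, as a careful person would: the job done as asked, in the order asked, and still so for the second after the job is handed in, with the robot touching nothing.
It also fails if it takes over 51 s, if anything falls off the work surface, if the arm or the gripper's body presses on something with over 40 N, if the wrist force passes 120 N, or if a joint passes its speed limit or range.

ROBOT

A 6-joint arm with a two-finger parallel gripper is mounted at the origin on the work surface. World frame = base frame: x ahead of the robot, y to its left, z up, the work surface at z = 0. Lengths are in mm, angles in rad, forces in N, time in s.
With the tool pointing down it reaches from about 325 to 1000 mm from the base axis. Payload 5.1 kg.
Tool frame: the origin (TCP) lies at the very end of the fingers, on their centre line; the grasp point (between the pads) lies 19 mm behind it; y points along the fingers, z is the direction in which the jaws open and shut, and the axes are right-handed (so a half turn about y gives the same grasp; the last joint's range is limited). The gripper opens to 85 mm and grips with 20 to 120 N. Pads are 22 mm wide; open, the fingers measure 114 mm over their backs; the gripper's body (76 mm by 85 mm) begins 54 mm behind the grasp point. The pads swing forward as they close: fully open they stand 13 mm farther back than shut.
Start: joints at [1.104, 0.124, 1.65, -0, 1.367, -0.083], TCP at [243.41, 602.691, 201.122] pointing down, gripper open.
Joint ranges: [-2.61, 2.61], [-1.02, 2.33], [0.03, 2.71], [-1.35, 4.49], [0.32, 2.68], [-2.91, 2.91]. Speed limits (rad/s): [2.57, 2.57, 3.14, 3.14, 3.14, 3.14].

INTERFACE

Orientations are given as a unit quaternion [x, y, z, w].
In Python, from cell import robot gives the robot as it stands. Calls block until the motion is done:
- robot.move_ptp(position, orientation): joint-space move of the TCP to a pose.
- robot.servo_line(position, frame=None, rate=150): straight line of the TCP; frame=None keeps the orientation; rate is the mean speed in mm/s.
- robot.move_j(angles): joint-space move.
- robot.grip(opening, newtons=None): finger opening in mm; newtons is the grip in N (None keeps the last); returns when the fingers have stopped.
- robot.pause(seconds).
- robot.inverse_kinematics(position, orientation): joint angles nearest the present ones, or None.
- robot.camera(name): name is "scene" or "side" or "wrist"; returns a dict with "frame" (420x560x3 uint8, red, green, blue), "camera_matrix" (3x3 intrinsics, pixels), "rvec" (rotation vector, rad) and "tvec" (3), from world to camera coordinates, as OpenCV has them; the wrist camera has in their place "hand_eye" (4x4, takes a point from camera to tool coordinates, whose origin is the TCP and whose axes are the tool frame's). Camera axes: x right, y down, z forward; pixel columns grow to the right and rows downward; lengths in mm; the calibration is good to about 2 mm. A picture is of the moment at which its call begins: read the wrist's pose just before it. There is no depth.
A pose or a line that the arm cannot do raises robot.Unreachable and nothing moves.
- robot.sign_off(): hands the job in, once; it reports no verdict.
Readings, each from a call of its own:
- robot.read_clock(): time.
- robot.read_joint_pos(): joint angles.
- robot.read_joint_vel(): joint speeds.
- robot.read_joint_torque(): joint torques, N m.
- robot.read_position(): TCP position.
- robot.read_eef_rot(): TCP orientation.
- robot.read_force(): force on the tool from outside, world axes, zero at the start.
- robot.read_wrist_torque(): the same for the moment, N m.
- robot.read_width(): finger opening in mm.
Only numpy, scipy, OpenCV 4.12 (cv2) and the standard library are available. Lean on these libraries where they do the work, as an engineer would, in place of code of your own. Each camera call takes 0.05 s, during which the arm holds its last target. There are 200 camera calls.

## Working session

There is one attempt and no reset: what is moved stays moved. The work goes in short steps, each a Python script; the robot and the scene stay as the last script left them, time stands still between calls to the robot, and variables do not carry over. Pictures are saved under pics/ and viewed, about 8 in all and at most 12, crops included, and the job is handed in when it is done.

```bash
ls; mkdir -p pics; python3 - <<'E'
from cell import robot
import cv2,pickle
d={n:robot.camera(n) for n in("scene","side","wrist")}
d["pos"]=robot.read_position();d["rot"]=robot.read_eef_rot()
pickle.dump(d,open("cams0.pkl","wb"))
for n in("scene","side","wrist"):cv2.imwrite(f"pics/{n}0.png",cv2.resize(d[n]["frame"][:,:,::-1],(784,588),interpolation=cv2.INTER_CUBIC))
for n in("scene","side"):print(n,d[n]["camera_matrix"],d[n]["rvec"],d[n]["tvec"])
print(d["pos"],d["rot"],d["wrist"]["hand_eye"],robot.read_clock(),robot.read_width())
E
```

```text
pics
scene [[527.13847648   0.         276.71396489]
 [  0.         527.13847648 204.90929405]
 [  0.           0.           1.        ]] [ 2.22660151  1.36109675 -0.43526629] [-194.41930985 -364.39842365 1912.54502179]
side [[417.82875217   0.         282.351938  ]
 [  0.         417.82875217 210.69221344]
 [  0.           0.           1.        ]] [ 2.15632252 -0.70681319  0.33738626] [-456.9870218   212.86325326 1137.57002795]
[243.19649668 602.24592031 200.16617133] [ 0.69466386 -0.13500696  0.13471676 -0.69358968] [[-5.09571173e-04  9.62306307e-01  2.71967485e-01 -6.92864808e+01]
 [-4.33933456e-04 -2.71967707e-01  9.62306281e-01 -1.73316504e+02]
 [ 9.99999776e-01  3.72347750e-04  5.56163805e-04 -9.96972443e-04]
 [ 0.00000000e+00  0.00000000e+00  0.00000000e+00  1.00000000e+00]] 0.15 85.44682843088249
```

View pics/scene0.png

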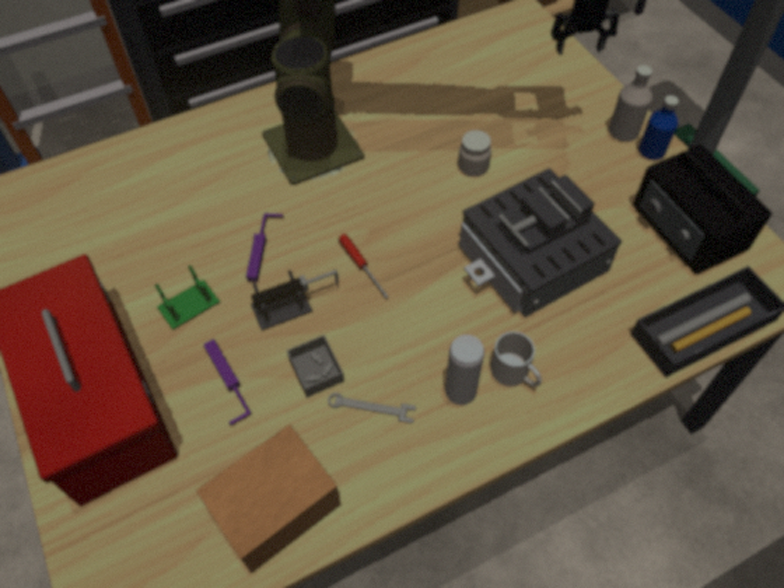

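View pics/side0.png

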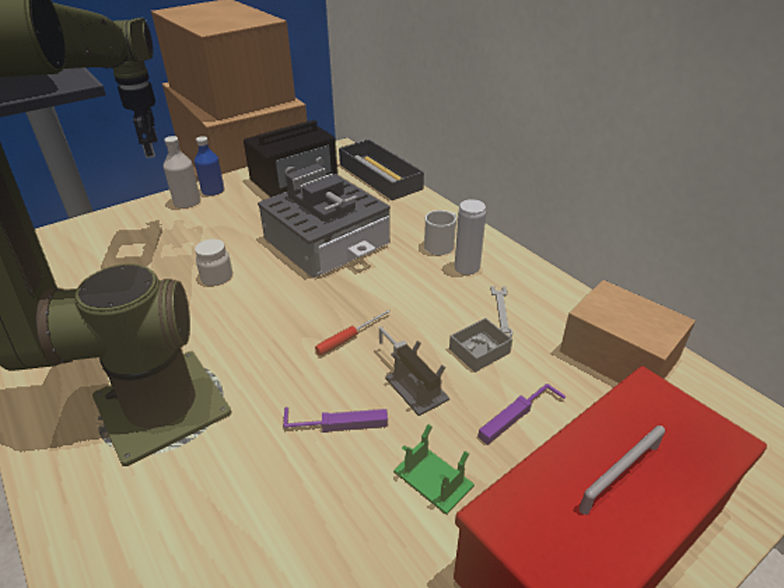

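Scene view: the hook with the black handle lies in the dark rest at (285,295), tip at (337,280); the tray lug's hole is at (480,270). Side view: rest (415,380), tip (382,338), hole (363,247). Candidates are the purple hooks at scene (257,255) and (222,365), which are excluded as purple. The green rest at (188,302) is excluded too. The black-handled hook in the dark rest fits, and I'll confirm it in a crop.

```bash
python3 - <<'E'
import cv2,pickle,numpy as np
d=pickle.load(open("cams0.pkl","rb"))
def crop(n,u,v):
    im=d[n]["frame"][v:v+75,u:u+100,::-1]
    im=cv2.convertScaleAbs(im,alpha=1.6 if n=="scene" else 1.2)
    im=cv2.resize(im,(400,300),interpolation=cv2.INTER_CUBIC)
    for k in range(0,100,20):cv2.putText(im,str(u+k),(4*k,8),0,.3,(0,0,255));cv2.line(im,(4*k,10),(4*k,14),(0,0,255))
    for k in range(0,75,15):cv2.putText(im,str(v+k),(0,4*k+4),0,.3,(0,0,255))
    return im
cv2.imwrite("pics/c1.png",np.vstack([np.hstack([crop("scene",160,175),crop("scene",310,165)]),np.hstack([crop("side",250,225),crop("side",205,140)])]))
E
```

```text
(no output)
```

View pics/c1.png

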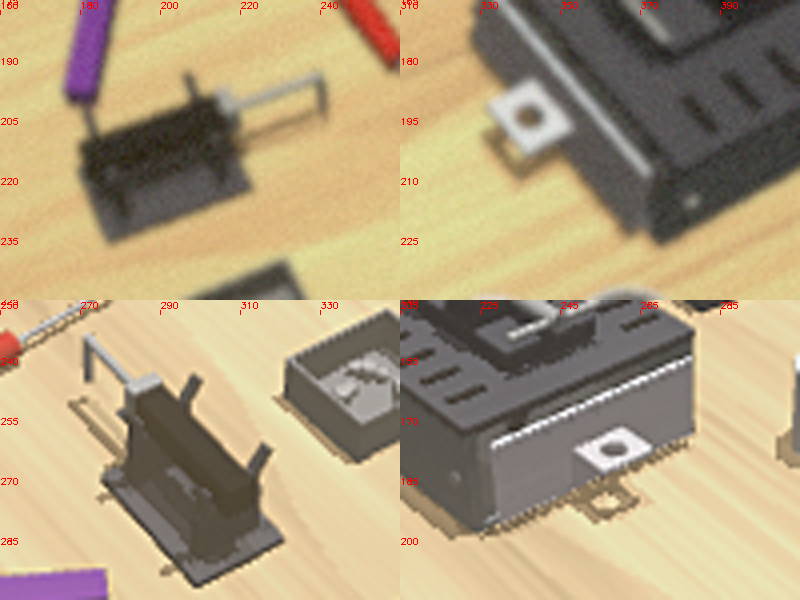

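The crop confirms it: black handle with steel rod, in the dark rest, tip free. I'll triangulate now.

```bash
cat > h.py <<'E'
import numpy as np,cv2,pickle
from scipy.spatial.transform import Rotation as R
def pose(c,p=None,q=None):
    "camera centre and cam->world rotation"
    if "hand_eye" in c:
        T=np.eye(4);T[:3,:3]=R.from_quat(q).as_matrix();T[:3,3]=p;W=T@c["hand_eye"];return W[:3,3],W[:3,:3]
    M=cv2.Rodrigues(c["rvec"])[0];return -M.T@np.ravel(c["tvec"]),M.T
def ray(c,uv,p=None,q=None):
    o,M=pose(c,p,q);d=M@np.linalg.solve(c["camera_matrix"],[*uv,1]);return o,d/np.linalg.norm(d)
def onplane(c,uv,z,p=None,q=None):
    o,d=ray(c,uv,p,q);return o+d*(z-o[2])/d[2]
def tri(r):
    A=sum(np.eye(3)-np.outer(d,d) for o,d in r);b=sum((np.eye(3)-np.outer(d,d))@o for o,d in r);x=np.linalg.solve(A,b)
    return x,[np.linalg.norm((np.eye(3)-np.outer(d,d))@(x-o)) for o,d in r]
def quat(ydir,zdir):
    y=np.array(ydir,float);z=np.array(zdir,float);y/=np.linalg.norm(y);z/=np.linalg.norm(z);return R.from_matrix(np.c_[np.cross(y,z),y,z]).as_quat()
def px(c,X,p=None,q=None):
    o,M=pose(c,p,q);x=c["camera_matrix"]@(M.T@(np.asarray(X)-o));return x[:2]/x[2]
E
python3 - <<'E'
from h import *
np.set_printoptions(precision=1,suppress=True)
d=pickle.load(open("cams0.pkl","rb"));s,e=d["scene"],d["side"]
for n,a,b in [("hole",(342.5,194.25),(258.75,177.5)),("bend",(240.2,194.3),(272,234.5)),("tip",(240.5,204.2),(272,245.5))]:
    print(n,*tri([ray(s,a),ray(e,b)]))
print("hole",onplane(s,(342.5,194.25),55),onplane(e,(258.75,177.5),55))
print("base",[onplane(s,u,8) for u in [(187.5,235.7),(223.2,221.7)]],[onplane(e,u,8) for u in [(276.2,270),(299.2,296.2),(320.7,285)]])
print("lug/panel side: panel top edge",[onplane(e,u,100) for u in [(228,176),(277.5,154.5)]])
print("deck",[onplane(e,u,112) for u in [(229,172),(278.5,147)]])
print("deck scene",[onplane(s,u,112) for u in [(328.5,176.5),(373,207.5)]])
E
```

```text
hole [573.8 153.   52.5] [np.float64(2.738516887622588), np.float64(2.7385168876228088)]
bend [ 434.1 -127.1   61.1] [np.float64(2.023335606410895), np.float64(2.023335606410767)]
tip [ 435.4 -128.6   14.7] [np.float64(1.2364332989147273), np.float64(1.2364332989147369)]
hole [573.2 154.6  55. ] [571.9 146.1  55. ]
base [array([ 462.6, -318.8,    8. ]), array([ 466.5, -202.6,    8. ])] [array([ 391. , -210.2,    8. ]), array([ 385.2, -322.9,    8. ]), array([ 456.3, -327. ,    8. ])]
lug/panel side: panel top edge [array([459.1, 157.9, 100. ]), array([671.3, 171.6, 100. ])]
deck [array([465.6, 160.3, 112. ]), array([693. , 195.4, 112. ])]
deck scene [array([530. , 125.8, 112. ]), array([686. , 183.3, 112. ])]
```

```bash
python3 - <<'E'
from h import *
from cell import robot
np.set_printoptions(precision=3,suppress=True)
q=quat((0,0,-1),(-1,0,0));out={}
for n,p in [("hole",(573,110,260)),("rest",(426,-275,250))]:
    print(robot.inverse_kinematics(p,q))
    robot.move_ptp(p,q)
    P,Q=robot.read_position(),robot.read_eef_rot();c=robot.camera("wrist");out[n]=(c,P,Q);print(n,P,Q,robot.read_clock())
print(c["camera_matrix"])
pickle.dump(out,open("w.pkl","wb"))
ims=[]
for n in out:
    im=cv2.convertScaleAbs(out[n][0]["frame"][:,:,::-1],alpha=1.4)
    for k in range(0,560,80):cv2.putText(im,str(k),(k,8),0,.3,(0,0,255))
    for k in range(0,420,60):cv2.putText(im,str(k),(0,k+4),0,.3,(0,0,255))
    ims.append(im)
    cv2.imwrite(f"pics/w_{n}.png",cv2.resize(im,(784,588),interpolation=cv2.INTER_CUBIC))
E
```

```text
NoneTraceback (most recent call last):
  File "<stdin>", line 7, in <module>
cell.Unreachable: the arm cannot take that pose within its joint ranges
```

```bash
python3 - <<'E'
from h import *
from cell import robot
np.set_printoptions(precision=2,suppress=True)
print(R.from_quat(robot.read_eef_rot()).as_matrix())
for p in [(573,110,260),(573,23,60),(426,-275,250),(426,-264,44)]:
    for a in range(-180,180,30):
        t=np.radians(a);j=robot.inverse_kinematics(p,quat((0,0,-1),(np.cos(t),np.sin(t),0)))
        print(p,a,None if j is None else np.array(j)[[3,4,5]])
E
```

```text
[[ 0.93 -0.    0.37]
 [-0.37 -0.    0.93]
 [-0.   -1.   -0.  ]]
(573, 110, 260) -180 None
(573, 110, 260) -150 [-0.    1.46  2.72]
(573, 110, 260) -120 [0.   1.46 2.19]
(573, 110, 260) -90 [-0.    1.46  1.67]
(573, 110, 260) -60 [0.   1.46 1.14]
(573, 110, 260) -30 [-0.    1.46  0.62]
(573, 110, 260) 0 [-0.    1.46  0.1 ]
(573, 110, 260) 30 [-0.    1.46 -0.43]
(573, 110, 260) 60 [-0.    1.46 -0.95]
(573, 110, 260) 90 [-0.    1.46 -1.47]
(573, 110, 260) 120 [-0.    1.46 -2.  ]
(573, 110, 260) 150 [-0.    1.46 -2.52]
(573, 23, 60) -180 None
(573, 23, 60) -150 [-0.    1.11  2.56]
(573, 23, 60) -120 [-0.    1.11  2.04]
(573, 23, 60) -90 [-0.    1.11  1.52]
(573, 23, 60) -60 [-0.    1.11  0.99]
(573, 23, 60) -30 [-0.    1.11  0.47]
(573, 23, 60) 0 [-0.    1.11 -0.05]
(573, 23, 60) 30 [-0.    1.11 -0.58]
(573, 23, 60) 60 [-0.    1.11 -1.1 ]
(573, 23, 60) 90 [-0.    1.11 -1.62]
(573, 23, 60) 120 [-0.    1.11 -2.15]
(573, 23, 60) 150 [-0.    1.11 -2.67]
(426, -275, 250) -180 [-0.    1.46  2.46]
(426, -275, 250) -150 [-0.    1.46  1.94]
(426, -275, 250) -120 [0.   1.46 1.42]
(426, -275, 250) -90 [-0.    1.46  0.89]
(426, -275, 250) -60 [0.   1.46 0.37]
(426, -275, 250) -30 [-0.    1.46 -0.16]
(426, -275, 250) 0 [-0.    1.46 -0.68]
(426, -275, 250) 30 [-0.    1.46 -1.2 ]
(426, -275, 250) 60 [-0.    1.46 -1.73]
(426, -275, 250) 90 [-0.    1.46 -2.25]
(426, -275, 250) 120 [-0.    1.46 -2.77]
(426, -275, 250) 150 None
(426, -264, 44) -180 [-0.    1.08  2.48]
(426, -264, 44) -150 [-0.    1.08  1.96]
(426, -264, 44) -120 [-0.    1.08  1.43]
(426, -264, 44) -90 [-0.    1.08  0.91]
(426, -264, 44) -60 [-0.    1.08  0.39]
(426, -264, 44) -30 [-0.    1.08 -0.14]
(426, -264, 44) 0 [-0.    1.08 -0.66]
(426, -264, 44) 30 [-0.    1.08 -1.19]
(426, -264, 44) 60 [-0.    1.08 -1.71]
(426, -264, 44) 90 [-0.    1.08 -2.23]
(426, -264, 44) 120 [-0.    1.08 -2.76]
(426, -264, 44) 150 None
```

```bash
python3 - <<'E'
from h import *
from cell import robot
np.set_printoptions(precision=3,suppress=True)
q=quat((0,0,-1),(1,0,0));out={}
for n,p in [("hole",(573,190,300)),("rest",(426,-225,250))]:
    robot.move_ptp(p,q)
    P,Q=robot.read_position(),robot.read_eef_rot();c=robot.camera("wrist");out[n]=(c,P,Q);print(n,P,Q,robot.read_clock())
print(c["camera_matrix"])
pickle.dump(out,open("w.pkl","wb"))
for n in out:
    im=cv2.convertScaleAbs(out[n][0]["frame"][:,:,::-1],alpha=1.4)
    for k in range(0,560,80):cv2.putText(im,str(k),(k,8),0,.3,(0,0,255))
    for k in range(0,420,60):cv2.putText(im,str(k),(0,k+4),0,.3,(0,0,255))
    cv2.imwrite(f"pics/w_{n}.png",cv2.resize(im,(784,588),interpolation=cv2.INTER_CUBIC))
E
```

```text
hole [572.634 190.846 299.666] [ 0.5   -0.5    0.499 -0.5  ] 2.1417
rest [ 426.56  -224.499  250.254] [-0.5  0.5 -0.5  0.5] 3.8167
[[308.596   0.    277.036]
 [  0.    308.596 212.612]
 [  0.      0.      1.   ]]
```

View pics/w_hole.png

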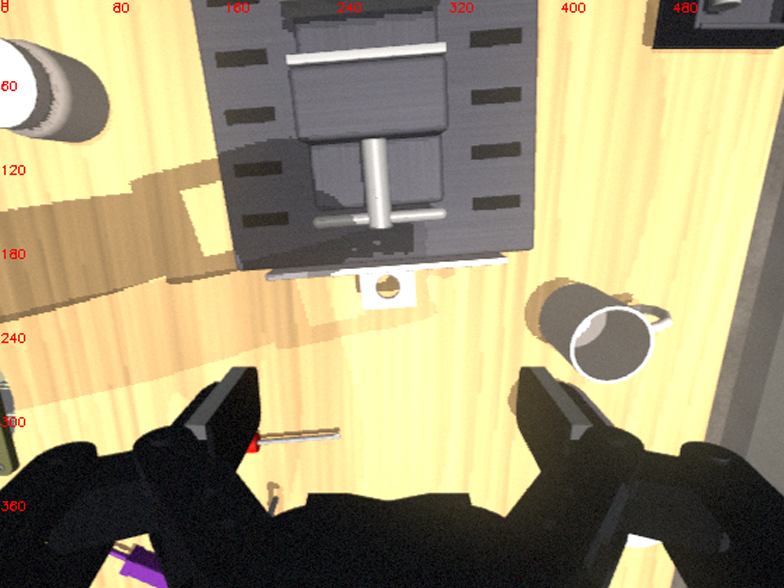

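View pics/w_rest.png

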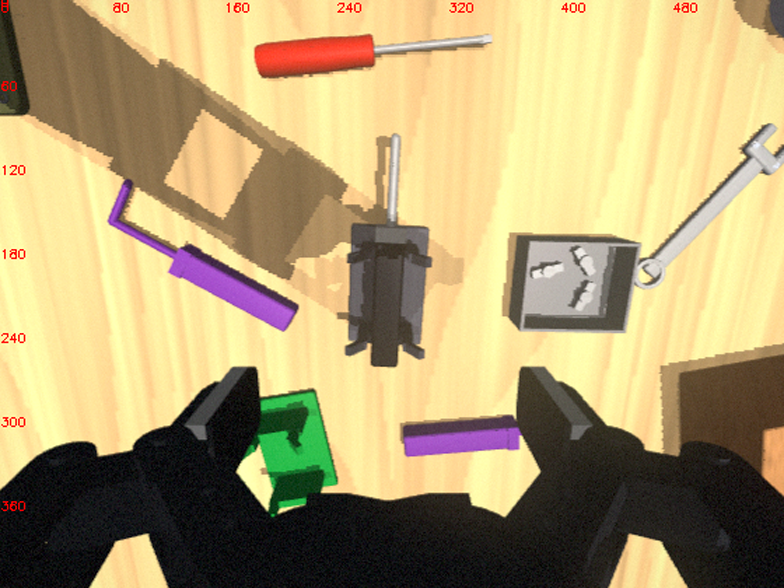

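Hole view: hole at (388,286), lug corners (360,309)/(415,307), deck front edge (240,270)–(533,248). Rest view: rod bend (396,137), rod at handle (392,222), handle near end (384,365), base plate front corners (352,226)/(428,227).

```bash
python3 - <<'E'
from h import *
np.set_printoptions(precision=1,suppress=True)
w=pickle.load(open("w.pkl","rb"));d=pickle.load(open("cams0.pkl","rb"))
def pl(n,u,z):c,p,q=w[n];return onplane(c,np.array(u)/1.4,z,p,q)
c,p,q=w["hole"]
# hole: blob inside lug
f=c["frame"];g=cv2.cvtColor(f,cv2.COLOR_RGB2HSV);lug=((g[...,1]<60)&(g[...,2]>120)).astype(np.uint8)
roi=lug[185:225,250:305];cn,h=cv2.findContours(roi,cv2.RETR_CCOMP,cv2.CHAIN_APPROX_NONE)
for k,x in enumerate(cn):
    if len(x)>12:
        e=cv2.fitEllipse(x);print(h[0][k],e,onplane(c,(e[0][0]+250,e[0][1]+185),55,p,q))
hp=tri([ray(c,(277.1,204.3),p,q),ray(d["scene"],(342.5,194.25)),ray(d["side"],(258.75,177.5))]);print("hole tri",hp,pl("hole",(388,286),55))
print("lug",[pl("hole",u,55) for u in [(362,270),(414,267),(360,309),(415,307)]])
print("deck",[pl("hole",u,112) for u in [(240,270),(533,248)]],"left deck edge",pl("hole",(205,60),112),"right",pl("hole",(537,60),112))
print("rod",pl("rest",(396,137),67),pl("rest",(392,222),67))
print("base",[pl("rest",u,8) for u in [(352,226),(428,227),(428,319)]])
print("handle near end top",[pl("rest",u,76) for u in [(372,365),(397,366)]],"near far",[pl("rest",u,76) for u in [(376,250),(402,250)]])
c,p,q=w["rest"];g=cv2.cvtColor(c["frame"],cv2.COLOR_RGB2GRAY)
for v in range(100,156,8):print(v,g[v,266:292])
for v in range(185,262,10):print(v,g[v,258:296])
E
```

```text
[-1 -1  1 -1] ((27.1341552734375, 18.395572662353516), (33.471290588378906, 56.40269470214844), 84.41082000732422) [572.6 155.5  55. ]
[-1 -1 -1  0] ((26.531301498413086, 19.306812286376953), (16.75596809387207, 17.87152099609375), 131.47987365722656) [571.8 154.2  55. ]
hole tri (array([573.3, 153.3,  52.3]), [np.float64(0.8035013237765081), np.float64(2.522917593873394), np.float64(3.0118281220652006)]) [572.6 154.2  55. ]
lug [array([546.9, 170.4,  55. ]), array([598.2, 173.5,  55. ]), array([544.3, 130.1,  55. ]), array([600. , 132.3,  55. ])]
deck [array([446.4, 182.4, 112. ]), array([694.4, 201.7, 112. ])] left deck edge [434.7 343.4 112. ] right [684.2 343.9 112. ]
rod [ 432.7 -126.4   67. ] [ 429.8 -191.7   67. ]
base [array([ 392.3, -201.6,    8. ]), array([ 464.9, -202.4,    8. ]), array([ 467.4, -295. ,    8. ])]
handle near end top [array([ 412.8, -314.6,   76. ]), array([ 434.6, -315.5,   76. ])] near far [array([ 416.9, -213.3,   76. ]), array([ 437.9, -213.3,   76. ])]
100 [166 164 139 105 103 103 102 101 102 104 104 103  98 101 120 142 165 165
 140 125 141 165 163 162
[... 1021 characters left out ...]
8 75 76 77 78 79]
215 [74 62 47 45 48 50 47 47 42 40 47 49 51 46 50 47 49 50 47 50 49 49 48 53
 53 52 52 47 53 69 75 77 76 76 76 75 78 77]
225 [63 48 48 50 46 49 50 44 43 39 44 47 45 50 48 46 50 51 49 45 51 50 51 49
 51 51 51 44 60 75 78 79 73 73 80 77 75 84]
235 [44 44 43 46 42 40 38 46 42 44 47 47 46 46 46 50 46 45 52 49 51 51 51 50
 51 50 43 40 46 46 49 44 43 43 46 44 62 79]
245 [ 59  60  64  65 115 140 113  72  40  46  45  46  49  49  43  50  47  48
  52  47  51  50  46  52  49  51  51  52  49  54  62  61  52  49  48  40
  52  60]
255 [168 164 164 161 162 160 124  51  45  48  48  48  48  49  47  54  48  49
  50  48  46  49  51  52  48  54 123 166 167 166 164 163 164 161 164 166
 162 150]
```

```bash
python3 - <<'E'
from h import *
np.set_printoptions(precision=1,suppress=True)
w=pickle.load(open("w.pkl","rb"));c,p,q=w["rest"];P=lambda u,z:onplane(c,u,z,p,q)
a=P((281.8,100),63);b=P((279.6,148),63);e=P((274.4,258.5),76)
bend=P((282.6,97),67)
for x,y in((a,b),(a,e)):print(x,y,np.degrees(np.arctan2((x-y)[1],(x-y)[0])))
print("end edge",P((274.4,261),76),"bend",bend)
E
```

```text
[ 431.6 -128.3   63. ] [ 429.4 -180.2   63. ] 87.54457794970025
[ 431.6 -128.3   63. ] [ 423.4 -311.7   76. ] 87.44134341650009
end edge [ 423.4 -315.    76. ] bend [ 432.4 -125.5   67. ]
```

```bash
cat >> h.py <<'E'
def U(deg):t=np.radians(deg);return np.array([np.cos(t),np.sin(t),0])
def hq(deg):u=U(deg);return quat((0,0,-1),(u[1],-u[0],0))   # jaws across a hook of that yaw
GR=np.array([426.2,-258,44.]);PSI=87.5;PHI=94.1;HOLE=np.array([572.4,154.2,55.])
E
python3 - <<'E'
from h import *
from cell import robot
np.set_printoptions(precision=1,suppress=True)
robot.move_ptp(GR+[0,0,90],hq(PSI));robot.servo_line(GR)
print(robot.read_position(),robot.read_force())
robot.grip(10,80);print("w",robot.read_width(),robot.read_position(),robot.read_force())
robot.servo_line(GR+[0,0,90]);print("w",robot.read_width(),robot.read_force())
t=HOLE-130*U(PHI);t[2]=120
robot.move_ptp(t,hq(PHI));t[2]=101;robot.servo_line(t,rate=60)  # grip z 120, tip 76
print(robot.read_position(),robot.read_width(),robot.read_clock())
d={n:robot.camera(n) for n in("scene","side","wrist")};d["p"]=robot.read_position();d["q"]=robot.read_eef_rot();pickle.dump(d,open("cams1.pkl","wb"))
T=HOLE+[0,0,21]
def crop(n,c):
    u,v=np.maximum(0,np.int32(px(d[n],c)-[50,45]));print(n,u,v,px(d[n],T),px(d[n],HOLE))
    im=cv2.convertScaleAbs(d[n]["frame"][v:v+90,u:u+100,::-1],alpha=1.6 if n=="scene" else 1.2);im=cv2.resize(im,(400,360),interpolation=cv2.INTER_CUBIC)
    for k in range(0,100,20):cv2.putText(im,str(u+k),(4*k,8),0,.3,(0,0,255))
    for k in range(0,90,15):cv2.putText(im,str(v+k),(0,4*k+4),0,.3,(0,0,255))
    return im
cv2.imwrite("pics/c2.png",np.hstack([crop(n,HOLE+[0,-20,15]) for n in("scene","side")]))
E
```

```text
[ 427.4 -258.7   45.7] [0.  0.1 0.4]
w 18.191699941676937 [ 426.3 -258.1   44.7] [-2.4  1.2  5. ]
w 18.018414302578268 [-0.5  0.4 -2.9]
[581.2  24.2 100.2] 17.957576491385332 8.2417
scene 287 148 [342.9 190.1] [342.3 194.1]
side 210 130 [257.4 171.4] [257.6 176.4]
```

View pics/c2.png

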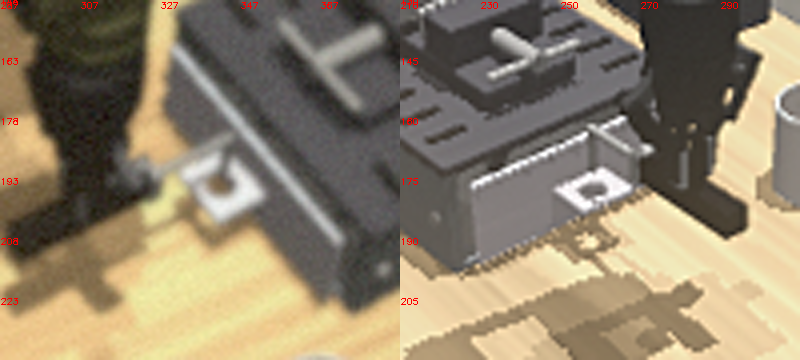

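```bash
python3 - <<'E'
from h import *
np.set_printoptions(precision=1,suppress=True)
d=pickle.load(open("cams1.pkl","rb"));s,e=d["scene"],d["side"]
for n,a,b in [("hole",(342.1,194.1),(259.2,177.5)),("bend",(344.5,182.2),(257.8,161.7)),("tip",(344,189.6),(258,172)),("handle tail",(289,208.5),(293,185))]:print(n,*tri([ray(s,a),ray(e,b)]))
im=d["wrist"]["frame"][:,:,::-1];im=cv2.convertScaleAbs(im,alpha=1.4);cv2.imwrite("pics/w2.png",im)
u=[px(x,np.array([[581.2,24.2,119.2]])[0]+sg*k*U(94.1)) for x in(s,e) for sg,k in((1,130),(-1,60))];print(u)
E
```

```text
hole [574.  151.1  54. ] [np.float64(3.2810558164440806), np.float64(3.281055816444168)]
bend [574.2 153.8 116.2] [np.float64(1.6774580577335614), np.float64(1.6774580577335054)]
tip [573.5 156.2  74.2] [np.float64(2.975234718897083), np.float64(2.9752347188971284)]
handle tail [582.8 -35.4 121.3] [np.float64(0.45836799997320377), np.float64(0.45836799997318123)]
[array([344. , 181.5]), array([289.4, 209.5]), array([256.8, 160.8]), array([293.8, 185.4])]
```

View pics/w2.png

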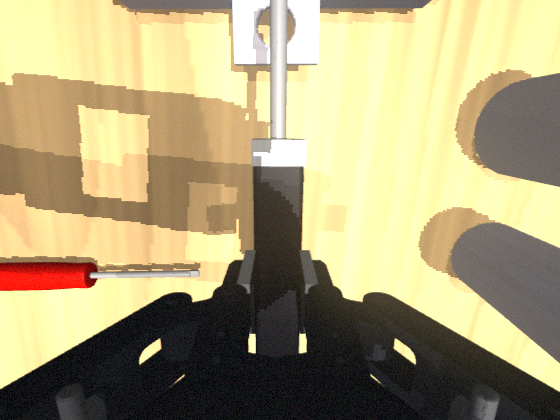

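Wrist view: the hook is level in the grip and the hole, centred at about (277,28), is straight beneath the rod. Lowering with force checks.

```bash
python3 - <<'E'
from h import *
from cell import robot
np.set_printoptions(precision=1,suppress=True)
d=pickle.load(open("cams1.pkl","rb"));h=onplane(d["wrist"],(277,28),55,d["p"],d["q"]);print("hole again",h,d["p"])
t=np.array(HOLE-130*U(PHI));t[:2]-=1.5*U(PHI)[:2]
f0=robot.read_force()
for z in (90,82,76,70,65,60):      # tip z = TCP z - 25
    t[2]=z;robot.servo_line(t,rate=60);f=np.array(robot.read_force())-f0;print(z,f,robot.read_position())
    if np.linalg.norm(f)>6:print("contact");break
print(robot.read_clock(),robot.read_width())
E
```

```text
hole again [572.5 152.6  55. ] [582.   24.4 101.4]
90 [0.6 1.5 1. ] [581.1  23.1  89. ]
82 [0.2 1.6 1.8] [581.2  23.1  81.2]
76 [-0.3  1.1  0. ] [581.4  23.1  75.4]
70 [0.3 1.4 0.4] [581.3  23.1  69.4]
65 [0.2 1.7 0.5] [581.4  23.1  64.5]
60 [0.2 0.6 1.6] [581.4  23.1  59.5]
10.0083 17.825625324338734
```

```bash
python3 - <<'E'
from h import *
from cell import robot
np.set_printoptions(precision=1,suppress=True)
p0=np.array(HOLE-131.5*U(PHI));p0[2]=60
L=[20,60,100,115]+list(range(119,150,3))
for s in L:
    robot.servo_line(p0-s*U(PHI)+[0,0,0],rate=60);f=np.array(robot.read_force());print(s,f,robot.read_position())
    if f@U(PHI)>14:print("stop reached");break
print(robot.read_clock(),robot.read_width())
d={n:robot.camera(n) for n in("scene","side")};pickle.dump(d,open("cams2.pkl","wb"))
for n in d:
    u,v=np.int32(px(d[n],(565,90,60))-[80,60]);print(n,u,v)
    cv2.imwrite(f"pics/d_{n}.png",cv2.resize(d[n]["frame"][v:v+120,u:u+160,::-1],(400,300),interpolation=cv2.INTER_CUBIC))
cv2.imwrite("pics/c3.png",np.hstack([cv2.imread(f"pics/d_{n}.png") for n in d]))
E
```

```text
20 [ 0.5 -0.5 -2.6] [583.4   2.2  60.2]
60 [ 0.8  0.  -2.3] [586.3 -37.5  60.3]
100 [ 0.1  0.4 -1.7] [589.2 -77.4  60.3]
115 [-0.1 -0.8 -2.3] [590.2 -92.2  60.2]
119 [ 0.1  2.4 -3.8] [590.3 -95.7  59.9]
122 [-0.7  2.7 -3.4] [590.5 -98.6  59.9]
125 [-0.3  5.8 -4.8] [ 590.2 -100.5   59.4]
128 [-0.1 12.8 -5.9] [ 589.5 -101.1   58.3]
131 [-0.4 18.9 -7.1] [ 588.9 -101.7   57.1]
stop reached
13.775 17.674816090313886
scene 242 139
side 186 124
```

View pics/c3.png

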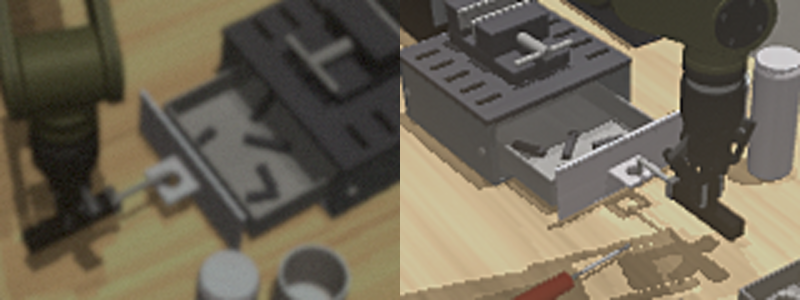

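The tray is drawn to its stop: 19 N against about 3.5 N of friction, and the picture shows it out with the lug at about (170,180) scene and (632,172) side. Now I'll centre the tip in the hole, raise it out, and check the hook's attitude above the rest.

```bash
python3 - <<'E'
from h import *
from cell import robot
np.set_printoptions(precision=1,suppress=True)
p0=np.array(HOLE-131.5*U(PHI));p0[2]=60
t=p0-117*U(PHI);robot.servo_line(t,rate=60);print(robot.read_force(),robot.read_position())
for z in (66,75,90,134):
    t[2]=z;robot.servo_line(t,rate=80);print(z,robot.read_force())
robot.move_ptp(GR+[0,0,90],hq(PSI));print(robot.read_position(),robot.read_width(),robot.read_clock())
d={n:robot.camera(n) for n in("scene","side","wrist")};d["p"]=robot.read_position();d["q"]=robot.read_eef_rot();pickle.dump(d,open("cams3.pkl","wb"))
ims=[]
for n in("scene","side"):
    u,v=np.int32(px(d[n],(428,-220,120))-[50,50]);print(n,u,v)
    g=np.array(d["p"])+[0,0,19];print([px(d[n],g+x) for x in(130*U(PSI),130*U(PSI)-[0,0,44],-60*U(PSI))])
    im=cv2.convertScaleAbs(d[n]["frame"][v:v+100,u:u+100,::-1],alpha=1.6 if n=="scene" else 1.2);im=cv2.resize(im,(400,400),interpolation=cv2.INTER_CUBIC)
    for k in range(0,100,20):cv2.putText(im,str(u+k),(4*k,8),0,.3,(0,0,255));cv2.putText(im,str(v+k),(0,4*k+4),0,.3,(0,0,255))
    ims.append(im)
cv2.imwrite("pics/c4.png",np.hstack(ims))
E
```

```text
[-0.3 -0.9 -2.5] [590.7 -94.3  60.8]
66 [ 0.2 -0.4 -1.4]
75 [ 0.  -0.7 -3.2]
90 [ 0.5  0.7 -2.2]
134 [-0.8  0.5 -2.6]
[ 426.7 -257.7  133.9] 18.13076343790986 16.7417
scene 158 143
[array([237.3, 176.4]), array([238.4, 185.4]), array([175.2, 199.1])]
side 239 187
[array([270.5, 209.7]), array([270.8, 221.8]), array([311.7, 249.3])]
```

View pics/c4.png

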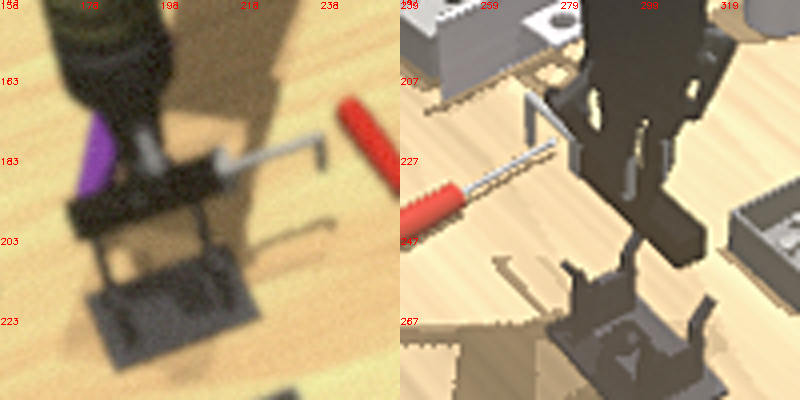

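The hook sits as before in the grip (bend at scene (238.5,177), side (271,211), within about 1 px of prediction) and lies over both forks. Lowering it.

```bash
python3 - <<'E'
from h import *
from cell import robot
np.set_printoptions(precision=1,suppress=True)
for z in (75,60,52,48,46,45,44,43,42):
    robot.servo_line([GR[0],GR[1],z],rate=80 if z>52 else 30);f=np.array(robot.read_force());print(z,f,robot.read_position())
    if f[2]>4 or np.linalg.norm(f)>12:print("contact");break
robot.grip(85);robot.pause(.3);print(robot.read_width(),robot.read_force())
robot.servo_line(GR+[0,0,130],rate=120)
robot.move_ptp((426,-225,250),quat((0,0,-1),(1,0,0)))
d={"p":robot.read_position(),"q":robot.read_eef_rot(),**{n:robot.camera(n) for n in("scene","side","wrist")}}
pickle.dump(d,open("cams4.pkl","wb"));print(robot.read_clock())
a=cv2.resize(cv2.convertScaleAbs(d["wrist"]["frame"][60:300,180:380,::-1],alpha=1.4),(400,480))
u,v=np.int32(px(d["side"],(428,-220,60))-[50,60]);b=cv2.resize(cv2.convertScaleAbs(d["side"]["frame"][v:v+120,u:u+100,::-1],alpha=1.2),(400,480),interpolation=cv2.INTER_CUBIC);print(u,v)
cv2.imwrite("pics/c5.png",np.hstack([a,b]))
cv2.imwrite("pics/scene5.png",cv2.resize(cv2.convertScaleAbs(d["scene"]["frame"][:,:,::-1],alpha=1.4),(784,588)))
E
```

```text
75 [ 0.3 -0.1 -1.8] [ 426.6 -258.3   75.5]
60 [-0.1 -0.6 -2.7] [ 425.6 -257.5   59.2]
52 [ 0.1 -0.  -1.7] [ 426.1 -257.9   51.7]
48 [-0.5  0.6 -2.7] [ 426.  -257.9   47.7]
46 [-0.7 -0.2 -2.6] [ 426.1 -258.    45.9]
45 [-0.7 -0.1 -1.5] [ 426.4 -258.2   45.2]
44 [-2.4 -0.   4.2] [ 426.5 -258.3   44.9]
contact
84.92996509172582 [-0.2  0.1  1. ]
22.3333
238 193
```

View pics/c5.png

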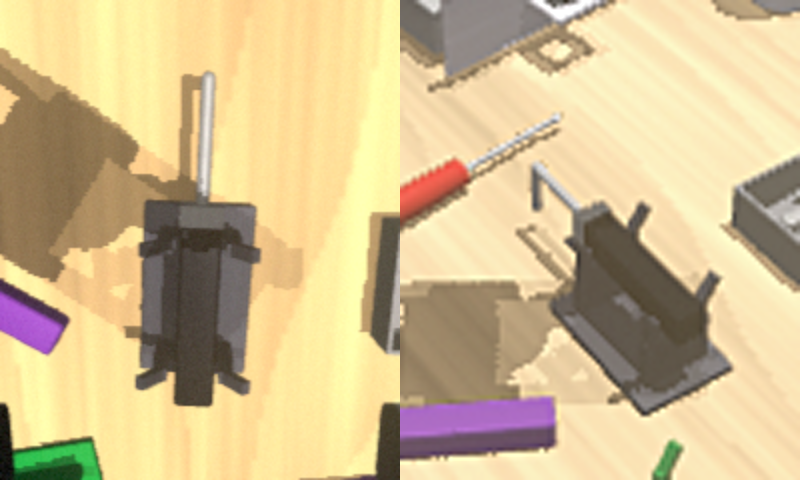

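View pics/scene5.png

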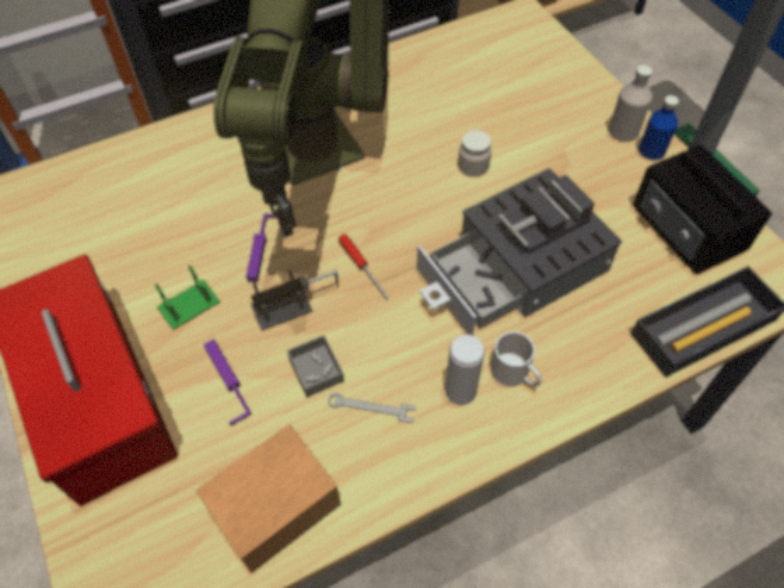

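The hook is back in both forks with its tip hanging down the same way, and everything else sits where it was. One last check on the tray's travel, before and after the hook was withdrawn, then I'll hand in.

```bash
python3 - <<'E'
from h import *
from cell import robot
np.set_printoptions(precision=1,suppress=True)
d=pickle.load(open("cams4.pkl","rb"));d2=pickle.load(open("cams2.pkl","rb"));s=d["scene"]
h=onplane(s,(433/1.4,294.5/1.4),55);print(h,"travel seen",np.linalg.norm(h-onplane(s,(342.5,194.25),55)))
a,b=(x["scene"]["frame"][165:245,330:380].astype(int) for x in(d,d2));print("tray change since pull (mean grey, scene)",abs(a-b).mean())
c,p,q=d["wrist"],d["p"],d["q"];robot.sign_off()
E
```

```text
[578.2  35.8  55. ] travel seen 118.8358575891689
tray change since pull (mean grey, scene) 2.33375
the job is handed in; nothing more can be done
```

The tray is drawn out to its stop and the hook is back in both forks of its rest, tip hanging down and pointing the same way as before. I have handed the job in at about 22 s of the 51 s; no verdict was reported.

- **Pull:** The tip went down into the finger hole without touching anything. Pulling then moved the tray until the resistance rose to 19 N, well above its roughly 3.5 N of friction, with almost no further movement.
- **Travel:** The scene camera shows the hole moved about 119 mm; arm travel gives about 117 mm. Full travel is 130 mm from shut, so this fits only if the tray started about 12 mm open. I did not measure that start directly. I rely on the firm stop and on the panel having stood about 15 mm proud of the deck's front edge at first.
- **After withdrawing the hook:** The tray looks unchanged in the scene camera (mean grey difference 2.3, close to image noise).
- **Hook and bench:** The wrist and side views show the handle level in both forks. The gripper and arm stayed clear of the tray, and the other things on the bench look unmoved in the final scene picture.
- **Readings that disagreed:** The side camera alone put the hole about 8 mm off the wrist and scene cameras, so I used the latter two. The gripper read 18 mm across the 24 mm handle, but the hook held firm throughout.

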